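# Weigh out 250 g of lemons

### The job

Weigh out 250 g of lemons on the kitchen scale: set lemons on its tray one at a time, gently, letting go of each before fetching the next, until the pointer comes to the bold mark at 250 g, straight down on the dial. Two of the three lemons make up that weight; leave the remaining lemon where it lies.

Things in the scene. Friction and masses are not known exactly. Their poses are not given: they have to be found in the camera images.
- tray_mid (a point): middle of the upper face of the floor of the scale's steel tray, 160 (x) by 220 (y) mm outside, walls 3 mm thick and 12 mm high; axes along its sides, z up. Empty it is 101 mm above the worktop; sprung, it sinks level 6 mm per 125 g (stop at 25 mm). White fixed scale; inclined dial on the -x side: pointer up when empty, half a turn clockwise at 250 g
- lemon_1: yellow lemon lying on its side, 83 mm long, 58 mm wide and high, 125 g give or take 5 g; origin at the middle of its underside as it lies at the start (29 mm below its middle), x along its length, z up; can be gripped across its width from above. All three are alike: any two will do
- lemon_2: yellow lemon lying on its side, 83 mm long, 58 mm wide and high, 125 g give or take 5 g; origin at the middle of its underside as it lies at the start (29 mm below its middle), x along its length, z up; can be gripped across its width from above. All three are alike: any two will do
- lemon_3: yellow lemon lying on its side, 83 mm long, 58 mm wide and high, 125 g give or take 5 g; origin at the middle of its underside as it lies at the start (29 mm below its middle), x along its length, z up; can be gripped across its width from above. All three are alike: any two will do
Things that resemble listed ones, but are neither listed nor needed, are in the scene too. What is shaped like the lemon_1 but green or pink is not meant.

How it is judged:
By the outcome, as a careful person would: the job done as asked, in the order asked, and still so for the second after the job is handed in, with the robot touching nothing.
It also fails if it takes over 64 s, if anything falls off the work surface, if the arm or the gripper's body presses on something with over 40 N, if the wrist force passes 120 N, or if a joint passes its speed limit or range.

### The arm

A 7-joint arm with a two-finger parallel gripper is mounted at the origin on a cart in front of the work surface, level with it; the furniture and walls round the work are solid. World frame = base frame: x ahead of the robot, y to its left, z up, the work surface at z = 0. Lengths are in m, angles in rad, forces in N, time in s.
With the tool pointing down it reaches from about 0.425 to 1.025 m from the base axis. Payload 9.4 kg.
Tool frame: the origin (TCP) lies at the very end of the fingers, on their centre line; the grasp point (between the pads) lies 19 mm behind it (bot.grasp_offset is the distance from the TCP to the grasp point, in m); z points along the fingers, y is the direction in which the jaws open and shut (so a half turn about z gives the same grasp; the last joint's range is limited). The gripper opens to 85 mm and grips with 20 to 120 N. Pads are 22 mm wide; open, the fingers measure 114 mm over their backs; the gripper's body (76 mm by 85 mm) begins 54 mm behind the grasp point. The pads swing forward as they close: fully open they stand 13 mm farther back than shut.
Start: joints at [1.034, 0.599, -0.003, 1.599, 0.002, 0.943, -0.08], TCP at [0.322, -0.65, 0.231] pointing down, gripper open.
Joint ranges: [-2.57, 2.57], [-0.35, 1.97], [-1.29, 1.29], [0.11, 2.56], [-1.05, 4.19], [0.11, 1.86], [-2.63, 2.63]. Speed limits (rad/s): [2.22, 2.22, 3.01, 3.01, 3.14, 3.14, 3.14].

### API

Orientations are given as a rotation vector (axis times angle).
In Python, from cell import read_state, viewer, job, models, bot gives the robot as it stands. The module is installed in compiled form; this text tells all that it offers.
- The arm moves only by the tool step_arm, never from a script. Its argument "moves" is a list of rows, each an object with "delta_pos": the shift along the tool's x, y, z in mm, a list of three; "yaw": the turn about the tool's z in degrees. A call has 1 to 8 rows; each row is the pose to reach, as a shift and turn from the pose measured when the call began, along the tool's axes at that moment; what a row does not reach only later rows make up. A row lasts 1/10 s, in which the tool goes at most 50 mm and 8.59 degrees, less where a joint would pass 70% of its speed; a pose out of reach is approached as far as the arm can. A call with a gripper value outside its range is refused whole. "hand" is the closure, from 0 (fully open) to 1 (shut), set as the call begins (left out, the last holds). The fingers move at their own pace and stop on an object; "force" is the grip in N (left out, the last holds). Time passes only in rows, so rows that repeat a pose let the fingers close. It gives the time, the measured TCP pose, the force and the opening at its end, in the units of the state.
- read_state(): the state, without advancing time (a new reading comes with each control period).
- viewer.capture(name): name is "side" or "top" or "wrist"; returns a dict with "img" (384x512x3 uint8, red, green, blue), "range_z" (384x512 float32, m along the optical axis (not along the pixel's ray), 0 where there is no reading), "camera_matrix" (3x3 intrinsics, pixels), "T" (4x4, takes a point from camera to world coordinates). Camera axes: x right, y up, looking along -z (the intrinsics and any distortion apply to the point x, -y, -z); pixel columns grow to the right and rows downward; lengths in m; the calibration is good to about 2 mm. A picture is of the moment at which its call begins.
- job.close_job(): hands the job in, once; it reports no verdict.
Trained networks look in a picture, given as the dict that the camera call returned (one of the last four; its "shot" number tells which), for a name from the list of things; names that differ only in an ending like _2 or _b are one class to them, and where a whole thing is asked for, a point or a joint stands for the part that bears it (a point fixed in the world has none). Each returns a list of dicts, best first, with "score" (0 to 1); they miss things now and then, are a little off and sometimes report something else, mostly with a low value. They report only what shows in the picture. A call takes as long as a camera call. They do not tell look-alikes from the thing itself.
- models.masks_of(query, picture): "pixels" (384x512 bool, what is visible of it) and "extent" ([left, top, right, bottom] in pixels, round what is visible of it).
The state is a dict: "time": time; "qpos": joint angles; "dq": joint speeds; "tau": joint torques, N m; "ee_pos": TCP position; "ee_rot": TCP orientation; "contact_force": force on the tool from outside, world axes, zero at the start; "torque": the same for the moment, N m; "gripper_width": opening from 0.0 (shut) to 1.0 (fully open).
Only numpy, scipy, OpenCV 4.12 (cv2) and the standard library are available. Lean on these libraries where they do the work, as an engineer would, in place of code of your own. Each camera call takes 0.05 s, during which the arm holds its last target. There are 200 camera calls.

## Working session

There is one attempt and no reset: what is moved stays moved. The work goes in short steps, Python scripts to look and compute and a tool call to move; the robot and the scene stay as the last step left them, time stands still between calls to the robot, and variables do not carry over. Pictures are saved under pics/ and viewed, about 8 in all and at most 12, crops included, and the job is handed in when it is done.

Besides the shell and the picture viewer there is one more tool, called after "Emit:" as a command line: name --argument value ..., lists and objects as JSON in quotes. step_arm: Moves the arm, as the interface text tells. Its arguments: {"type":"object","properties":{"moves":{"type":"array"},"hand":{"type":"number"},"force":{"type":"number"}},"required":["moves"]}

```bash
mkdir -p pics; cat > h.py <<'E'
import numpy as np, cv2
from cell import read_state, viewer, job, models, bot
def cloud(p):
    z=p["range_z"];K=p["camera_matrix"];v,u=np.mgrid[:384,:512]
    x=(u-K[0,2])/K[0,0]*z;y=(v-K[1,2])/K[1,1]*z
    P=np.stack([x,-y,-z,np.ones_like(z)],-1)@p["T"].T
    P=P[...,:3].copy();P[z==0]=np.nan
    return P
def save(p,n,crop=None,s=1):
    im=p["img"][...,::-1]
    if crop: im=im[crop[1]:crop[3],crop[0]:crop[2]]
    cv2.imwrite("pics/"+n,cv2.resize(im,None,fx=s,fy=s,interpolation=cv2.INTER_CUBIC))
E
python3 - <<'E'
from h import *
s=read_state();print(s["time"],s["ee_pos"],s["ee_rot"],s["gripper_width"])
a=viewer.capture("top");b=viewer.capture("side")
cv2.imwrite("pics/a.png",np.vstack([a["img"],b["img"]])[...,::-1][:, :])
save(a,"top.png",s=1.5);save(b,"side.png",s=1.5)
for n,p in(("top",a),("side",b)):
    C=cloud(p);print(n,p["T"].round(3).tolist())
    for q in("lemon_1","tray_mid"):
        for m in models.masks_of(q,p):
            k=m["pixels"];P=C[k];P=P[~np.isnan(P[:,0])]
            if len(P)<5: continue
            col=np.median(p["img"][k],0)
            lo,hi=np.percentile(P,[2,98],axis=0)
            t=P[P[:,2]>P[:,2].max()-.02] if q=="lemon_1" else P
            xy=(k.nonzero()[1].mean(),k.nonzero()[0].mean())
            w,V=np.linalg.eigh(np.cov(P[:,:2].T))
            print(q,round(m["score"],2),np.round(xy),col,"lo",lo.round(3),"hi",hi.round(3),"yaw",round(np.degrees(np.arctan2(V[1,1],V[0,1]))),np.sqrt(w).round(4))
E
```

```text
0.0 [ 0.32151611 -0.64928093  0.23040401] [-3.05744546e+00 -7.15636577e-01  7.78671332e-04] 1.0003881625544346
top [[0.023, 0.99, -0.141, 0.262], [-1.0, 0.022, -0.006, -0.213], [-0.003, 0.141, 0.99, 1.518], [0.0, 0.0, 0.0, 1.0]]
lemon_1 0.77 [287. 158.] [157. 132.  41.] lo [ 0.548 -0.34   0.032] hi [ 0.613 -0.289  0.062] yaw -161 [0.0134 0.0184]
lemon_1 0.77 [389. 210.] [101.  52.  59.] lo [ 0.369 -0.702  0.03 ] hi [ 0.428 -0.651  0.06 ] yaw -147 [0.0129 0.0181]
lemon_1 0.63 [232. 200.] [158.5 133.   41. ] lo [ 0.397 -0.152  0.034] hi [ 0.444 -0.088  0.06 ] yaw 103 [0.0132 0.018 ]
lemon_1 0.52 [199. 173.] [29. 94. 40.] lo [ 0.49  -0.027  0.032] hi [0.548 0.031 0.061] yaw -137 [0.0136 0.0188]
tray_mid 0.75 [142. 162.] [142. 141. 130.] lo [0.463 0.084 0.093] hi [0.624 0.302 0.114] yaw 96 [0.0465 0.0653]
side [[0.986, -0.133, 0.096, 0.655], [0.163, 0.838, -0.52, -1.011], [-0.012, 0.529, 0.849, 1.417], [0.0, 0.0, 0.0, 1.0]]
lemon_1 0.79 [198. 322.] [153.5  83.   92.5] lo [ 0.375 -0.708  0.029] hi [ 0.437 -0.655  0.06 ] yaw -151 [0.0135 0.0185]
lemon_1 0.67 [234. 189.] [225. 192.  82.] lo [ 0.404 -0.155  0.031] hi [ 0.453 -0.1    0.064] yaw 109 [0.0137 0.0155]
lemon_1 0.58 [229. 255.] [223. 188.  82.] lo [ 0.433 -0.442  0.028] hi [ 0.491 -0.393  0.06 ] yaw 155 [0.0132 0.0172]
lemon_1 0.48 [265. 237.] [218. 184.  81.] lo [ 0.554 -0.345  0.027] hi [ 0.621 -0.302  0.06 ] yaw -170 [0.0121 0.0187]
lemon_1 0.45 [261. 169.] [ 52. 131.  63.] lo [ 0.495 -0.028  0.024] hi [0.554 0.025 0.062] yaw -144 [0.0126 0.0185]
```

View pics/top.png

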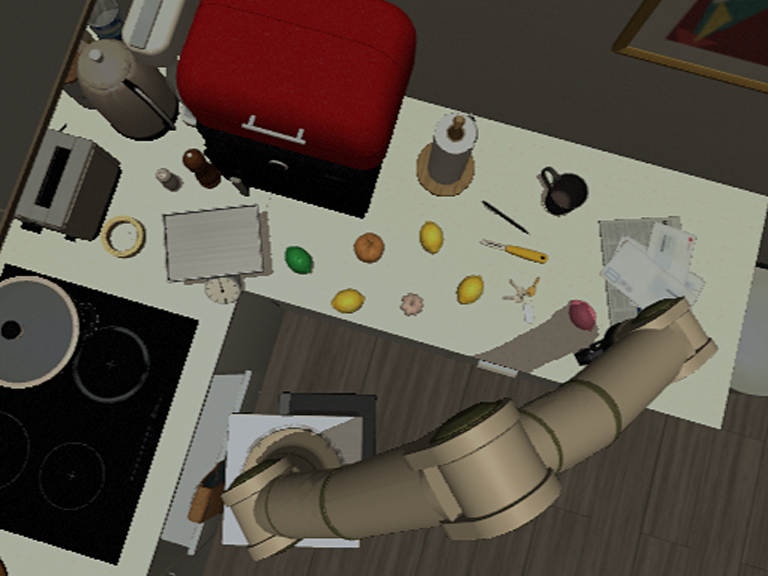

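View pics/side.png

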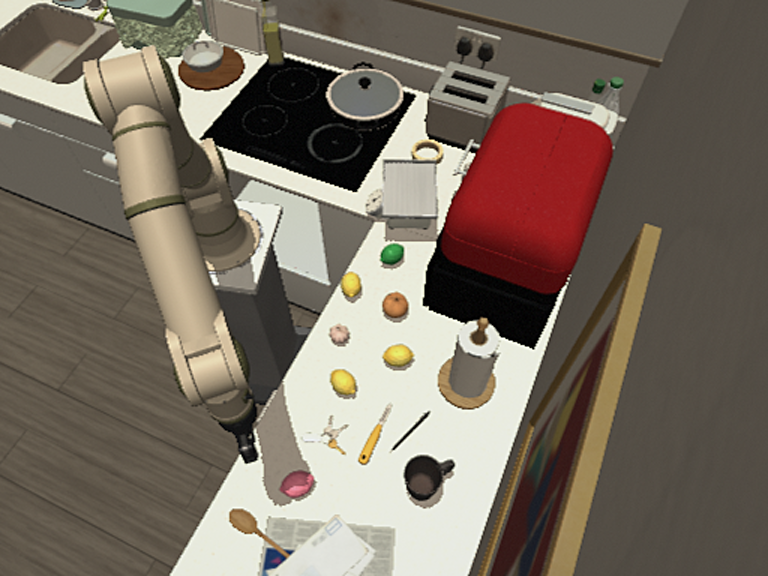

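Top view (original pixels) — candidates: yellow lemons at A (232,200), B (313,193), C (287,158). Not meant: green (199,173), pink (389,210), tangerine (245,165) and garlic (274,202). The scale's tray is at (142,162), the dial at (148,194), and the tall red-topped oven stands behind. I choose B and C and leave A, which is near the inner reach limit. Next come accurate fits and a close crop.

```bash
cat >> h.py <<'E'
from scipy.optimize import least_squares
def yellow(p):
    h=cv2.cvtColor(p["img"],cv2.COLOR_RGB2HSV);return (h[...,0]>18)&(h[...,0]<33)&(h[...,1]>110)
def fit(pics,c,zc=None,r=.06):
    Q=[]
    for p in pics:
        C=cloud(p);k=yellow(p)&(np.hypot(C[...,0]-c[0],C[...,1]-c[1])<r)
        k=cv2.erode(k.astype(np.uint8),np.ones((3,3)))>0
        Q.append(C[k])
    Q=np.vstack(Q)
    def f(v):
        d=Q-[v[0],v[1],v[3]];a=np.cos(v[2]);b=np.sin(v[2])
        return (np.linalg.norm(np.c_[(d[:,0]*a+d[:,1]*b)/.040,(-d[:,0]*b+d[:,1]*a)/.029,d[:,2]/.029],axis=1)-1)*.03
    best=min((least_squares(f,[*Q[:,:2].mean(0),t,.029 if zc is None else zc],loss="soft_l1",f_scale=.002) for t in np.linspace(0,3,7)),key=lambda r:r.cost)
    v=best.x;return v[:2].round(4),round(np.degrees(v[2])%180,1),v[3].round(4),len(Q),np.sqrt(2*best.cost/len(Q)).round(4)
def toolx():
    import cv2 as c
    s=read_state();R=c.Rodrigues(np.array(s["ee_rot"]))[0];return s,R,np.degrees(np.arctan2(R[1,0],R[0,0]))
def go(x,y,z,ang):
    "tool x to world angle ang (mod 180 nearest)"
    s,R,t=toolx();d=R.T@(np.array([x,y,z])-s["ee_pos"])*1000
    w=-(ang-t);print("t",s["time"],"pos",np.round(s["ee_pos"],4),"toolx",round(t,1),"q",np.round(s["qpos"],2),"w",round(s["gripper_width"],3),"F",np.round(s["contact_force"],1))
    print(" -> delta",d.round(1),"yaw",round((w+90)%180-90,1),"or other")
E
python3 - <<'E'
from h import *
a=viewer.capture("top");b=viewer.capture("side")
for c in((.42,-.12),(.46,-.418),(.58,-.315)):
    print(c,[fit(x,c) for x in([a],[b],[a,b])])
save(a,"crop.png",(190,120,410,230),3)
for p in(a,b):
    m=models.masks_of("tray_mid",p)
    if m:
        P=cloud(p)[m[0]["pixels"]];print("tray",np.median(P[:,2]),cv2.minAreaRect((P[(P[:,2]>.09),:2]*1000).astype(np.float32)))
C=np.vstack([cloud(a).reshape(-1,3),cloud(b).reshape(-1,3)])
for y0 in np.arange(-.4,.4,.08):
    k=(abs(C[:,1]-y0)<.04)&(C[:,2]>.15)&(C[:,0]>.4)&(C[:,0]<1.1)
    print("y",round(y0,2),"tall x min",np.nanpercentile(C[k,0],1).round(3) if k.sum()>20 else None,C[k,2].max() if k.any() else 0)
print(bot.grasp_offset);go(.46,-.418,.2,155)
E
```

```text
(0.42, -0.12) [(array([ 0.4234, -0.1196]), np.float64(104.5), np.float64(0.0281), 164, np.float64(0.0022)), (array([ 0.4261, -0.1162]), np.float64(101.1), np.float64(0.0298), 101, np.float64(0.0025)), (array([ 0.4242, -0.1191]), np.float64(111.9), np.float64(0.0285), 265, np.float64(0.0023))]
(0.46, -0.418) [(array([ 0.459 , -0.4146]), np.float64(138.5), np.float64(0.0279), 188, np.float64(0.0022)), (array([ 0.4598, -0.4084]), np.float64(123.5), np.float64(0.0306), 157, np.float64(0.0022)), (array([ 0.4598, -0.4132]), np.float64(152.1), np.float64(0.0284), 345, np.float64(0.0023))]
(0.58, -0.315) [(array([ 0.5859, -0.3178]), np.float64(13.3), np.float64(0.0282), 173, np.float64(0.0021)), (array([ 0.5897, -0.3142]), np.float64(27.6), np.float64(0.0295), 140, np.float64(0.0022)), (array([ 0.5867, -0.3168]), np.float64(13.0), np.float64(0.0284), 313, np.float64(0.0022))]
tray nan ((542.1264038085938, 191.36648559570312), (160.91305541992188, 221.2556610107422), 7.745395183563232)
tray nan ((0.0, 0.0), (0.0, 0.0), 0.0)
y -0.4 tall x min 0.725 1.09291213712065
y -0.32 tall x min 0.72 1.0448698613697711
y -0.24 tall x min 0.687 1.0015565544433338
y -0.16 tall x min 0.635 0.9493902454522058
y -0.08 tall x min 0.643 0.908089976078302
y 0.0 tall x min 0.665 0.8614191129614525
y 0.08 tall x min 0.684 0.8122372257032155
y 0.16 tall x min 0.674 0.7648426505420318
y 0.24 tall x min 0.726 0.722588523458095
y 0.32 tall x min 0.591 0.737275153208673
0.0187
t 0.5 pos [ 0.3217 -0.6497  0.2312] toolx 26.3 q [ 1.03  0.6  -0.    1.6   0.    0.94 -0.08] w 1.001 F [0.2 0.2 0.3]
 -> delta [ 226.8 -146.3   31.2] yaw 51.3 or other
```

View pics/crop.png

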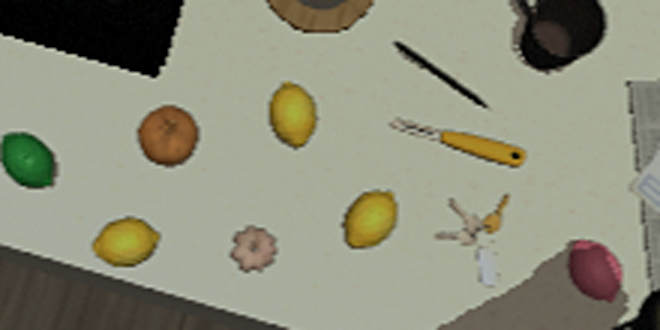

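Crop: B at crop (370,219), long axis tilted up-right (about 147° in the world). C at (293,114), about 14°. Both are yellow, unlike the round tangerine at (168,135) and the garlic at (253,249). I'll go above B first.

Emit:
step_arm --moves '[{"delta_pos": [40,-26,12],"yaw": 8},{"delta_pos": [80,-53,25],"yaw": 16},{"delta_pos": [120,-79,38],"yaw": 24},{"delta_pos": [160,-105,50],"yaw": 33},{"delta_pos": [200,-131,62],"yaw": 41},{"delta_pos": [229,-151,70],"yaw": 49},{"delta_pos": [229,-151,71],"yaw": 57},{"delta_pos": [229,-151,71],"yaw": 59}]' --hand 0 --force 25

```text
time: 1.3
ee_pos: [0.4609, -0.4113, 0.16]
ee_rot: [-3.015, 0.884, 0.001]
contact_force: [0.1, 0.3, 0.4]
gripper_width: 1.001
```

```bash
cat > look.py <<'E'
from h import *
import sys
c=(float(sys.argv[1]),float(sys.argv[2]))
p=viewer.capture("wrist");C=cloud(p)
k=yellow(p)&(np.hypot(C[...,0]-c[0],C[...,1]-c[1])<.07);P=C[k]
print(k.sum(),"z",np.percentile(P[:,2],[1,99]).round(3))
print("fit",fit([p],c,r=.07))
print("rect",cv2.minAreaRect((P[:,:2]*1000).astype(np.float32)))
go(float(sys.argv[3]),float(sys.argv[4]),float(sys.argv[5]),float(sys.argv[6]))
save(p,sys.argv[7],s=1)
E
python3 look.py .46 -.413 .46 -.413 .006 147 w1.png
```

```text
4186 z [0.032 0.246]
fit (array([ 0.4567, -0.4095]), np.float64(145.5), np.float64(0.0286), 3245, np.float64(0.0008))
rect ((457.8030090332031, -414.92236328125), (132.1337127685547, 72.55961608886719), 77.29544067382812)
t 1.35 pos [ 0.4602 -0.4126  0.1603] toolx -32.7 q [ 0.45  0.57  0.28  1.93 -0.24  0.67 -1.26] w 1.0 F [1.  1.  0.3]
 -> delta [  0.    0.4 154.3] yaw 0.3 or other
```

View pics/w1.png

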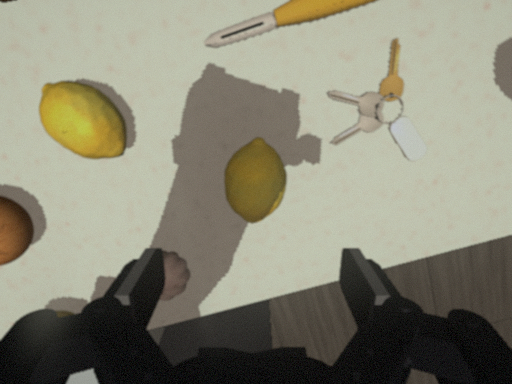

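Wrist view: lemon B at (255,180), between the open fingers' column and aligned along the tool's x; C at (83,119). The ellipsoid fit has a 0.8 mm residual and the right height. Descending now.

Emit:
step_arm --moves '[{"delta_pos": [-5,-1,40],"yaw": 2},{"delta_pos": [-5,-1,80],"yaw": 2},{"delta_pos": [-5,-1,110],"yaw": 2},{"delta_pos": [-5,-1,130],"yaw": 2},{"delta_pos": [-5,-1,145],"yaw": 2},{"delta_pos": [-5,-1,153],"yaw": 2},{"delta_pos": [-5,-1,154],"yaw": 2},{"delta_pos": [-5,-1,154],"yaw": 2}]'

```text
time: 2.15
ee_pos: [0.4567, -0.4097, 0.0069]
ee_rot: [2.998, -0.936, 0.001]
contact_force: [-0.4, -0.4, 0.9]
gripper_width: 0.996
```

Emit:
step_arm --moves '[{"delta_pos": [0,0,0],"yaw": 0},{"delta_pos": [0,0,0],"yaw": 0},{"delta_pos": [0,0,0],"yaw": 0},{"delta_pos": [0,0,0],"yaw": 0},{"delta_pos": [0,0,0],"yaw": 0},{"delta_pos": [0,0,0],"yaw": 0},{"delta_pos": [0,0,0],"yaw": 0},{"delta_pos": [0,0,0],"yaw": 0}]' --hand 1 --force 25

```text
time: 2.95
ee_pos: [0.4571, -0.4102, 0.0083]
ee_rot: [2.997, -0.936, 0.004]
contact_force: [-1.2, 0.5, 7.4]
gripper_width: 0.653
```

Emit:
step_arm --moves '[{"delta_pos": [0,0,-15],"yaw": 0},{"delta_pos": [0,0,-40],"yaw": 0},{"delta_pos": [0,0,-80],"yaw": 0},{"delta_pos": [0,0,-120],"yaw": 0},{"delta_pos": [0,0,-160],"yaw": 0},{"delta_pos": [0,0,-200],"yaw": 0},{"delta_pos": [0,0,-210],"yaw": 0},{"delta_pos": [0,0,-210],"yaw": 0}]'

```text
time: 3.75
ee_pos: [0.4573, -0.41, 0.2209]
ee_rot: [2.996, -0.935, 0.01]
contact_force: [-0.1, -0.9, -1.8]
gripper_width: 0.646
```

```bash
python3 - <<'E'
from h import *
p=viewer.capture("side");m=models.masks_of("tray_mid",p)
C=cloud(p)
k=(abs(C[...,0]-.542)<.1)&(abs(C[...,1]-.191)<.13)&(C[...,2]>.09)&(C[...,2]<.12);P=C[k]
print(len(P),np.median(P[:,2]),cv2.minAreaRect((P[:,:2]*1000).astype(np.float32)))
w=viewer.capture("wrist");c=(.457,-.41)
print("C",fit([w],(.586,-.317)))
a=np.radians(97.7)
go(.542+.05*np.cos(a),.191+.05*np.sin(a),.218,97.7)
E
```

```text
1454 0.10170394865031784 ((546.2348022460938, 192.12216186523438), (160.25660705566406, 232.7247314453125), 7.520425796508789)
C (array([ 0.5851, -0.314 ]), np.float64(14.4), np.float64(0.0287), 2947, np.float64(0.0008))
t 3.9 pos [ 0.4562 -0.4089  0.2171] toolx -34.7 q [ 0.41  0.5   0.33  1.9  -0.22  0.78 -1.31] w 0.646 F [-1.3 -0.2 -1.3]
 -> delta [-304.3 -579.2   -1.5] yaw 47.6 or other
```

Emit:
step_arm --moves '[{"delta_pos": [-14,-26,-2],"yaw": -8},{"delta_pos": [-33,-62,-2],"yaw": -16},{"delta_pos": [-53,-101,-2],"yaw": -24},{"delta_pos": [-73,-139,-2],"yaw": -32},{"delta_pos": [-93,-177,-2],"yaw": -40},{"delta_pos": [-113,-215,-2],"yaw": -48},{"delta_pos": [-133,-253,-2],"yaw": -56},{"delta_pos": [-152,-289,-2],"yaw": -64}]'

```text
time: 4.7
ee_pos: [0.4946, -0.0827, 0.2174]
ee_rot: [-3.037, -0.805, 0.004]
contact_force: [0.4, -0.9, -1.4]
gripper_width: 0.644
```

```bash
python3 -c "
from h import *
go(.537,.241,.218,97.7)"
```

```text
t 4.7 pos [ 0.4946 -0.0827  0.2174] toolx 29.7 q [ 0.05  0.35  0.    2.12  0.    0.67 -1.  ] w 0.644 F [ 0.4 -0.9 -1.4]
 -> delta [ 197.1 -260.2   -0.9] yaw -68.0 or other
```

Emit:
step_arm --moves '[{"delta_pos": [25,-33,0],"yaw": -8},{"delta_pos": [51,-67,0],"yaw": -17},{"delta_pos": [78,-103,0],"yaw": -25},{"delta_pos": [105,-139,0],"yaw": -34},{"delta_pos": [132,-174,0],"yaw": -42},{"delta_pos": [158,-209,0],"yaw": -51},{"delta_pos": [180,-238,0],"yaw": -59},{"delta_pos": [197,-260,0],"yaw": -68}]'

```text
time: 5.5
ee_pos: [0.536, 0.2433, 0.2153]
ee_rot: [-2.064, -2.363, 0.006]
contact_force: [1.2, 0.2, -0.9]
gripper_width: 0.649
```

Emit:
step_arm --moves '[{"delta_pos": [0,0,0],"yaw": 0},{"delta_pos": [0,0,0],"yaw": 0},{"delta_pos": [0,0,0],"yaw": 0}]'

```text
time: 5.8
ee_pos: [0.5355, 0.2416, 0.2141]
ee_rot: [-2.067, -2.36, 0.01]
contact_force: [-0.1, -0.4, -0.8]
gripper_width: 0.649
```

```bash
python3 -c "
from h import *
go(.537,.241,.111,97.7)
b=viewer.capture('side');C=cloud(b);k=yellow(b)&(C[...,1]>.1)&(C[...,2]>.1)&(C[...,0]>.4)&(C[...,0]<.65);print(k.sum(),C[k].min(0),C[k].max(0))
save(b,'s2.png',(220,80,320,180),6)"
```

```text
t 5.8 pos [0.5355 0.2416 0.2141] toolx 97.6 q [-0.28  0.48 -0.34  1.92  0.21  0.79 -0.61] w 0.649 F [-0.1 -0.4 -0.8]
 -> delta [ -0.7   2.2 103.1] yaw -0.1 or other
178 [0.50744815 0.19838534 0.22277403] [0.58627518 0.26405269 0.57773713]
```

View pics/s2.png

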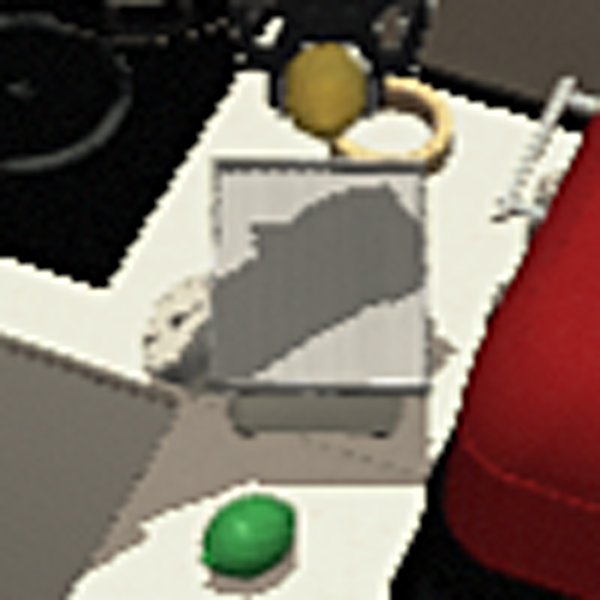

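The lemon is held, centred at crop (325,88), over the tray's far half (tray at (215–425, 160–390)). Lowering slowly.

Emit:
step_arm --moves '[{"delta_pos": [-1,2,20],"yaw": 0},{"delta_pos": [-1,2,45],"yaw": 0},{"delta_pos": [-1,2,65],"yaw": 0},{"delta_pos": [-1,2,80],"yaw": 0},{"delta_pos": [-1,2,92],"yaw": 0},{"delta_pos": [-1,2,98],"yaw": 0},{"delta_pos": [-1,2,100],"yaw": 0},{"delta_pos": [-1,2,100],"yaw": 0}]'

```text
time: 6.65
ee_pos: [0.5374, 0.2405, 0.1147]
ee_rot: [-2.068, -2.36, 0.009]
contact_force: [-0.1, 0.5, -1.4]
gripper_width: 0.647
```

Emit:
step_arm --moves '[{"delta_pos": [0,0,2],"yaw": 0},{"delta_pos": [0,0,4],"yaw": 0},{"delta_pos": [0,0,6],"yaw": 0},{"delta_pos": [0,0,6],"yaw": 0}]'

```text
time: 7.05
ee_pos: [0.5373, 0.2405, 0.1086]
ee_rot: [-2.068, -2.36, 0.009]
contact_force: [0.1, 0.9, -1.9]
gripper_width: 0.648
```

```bash
python3 -c "
from h import *
b=viewer.capture('side');C=cloud(b)
k=(abs(C[...,0]-.545)<.06)&(abs(C[...,1]-.13)<.04)&(C[...,2]>.07)&(C[...,2]<.12);print(np.median(C[k][:,2]))
go(.537,.241,.105,97.7)"
```

```text
0.10038238022399826
t 7.1 pos [0.5373 0.2405 0.1087] toolx 97.6 q [-0.33  0.61 -0.28  2.    0.29  0.57 -0.68] w 0.65 F [-0.4 -0.4 -1.2]
 -> delta [ 0.5 -0.2  3.7] yaw -0.1 or other
```

Emit:
step_arm --moves '[{"delta_pos": [0,0,2],"yaw": 0},{"delta_pos": [0,0,4],"yaw": 0},{"delta_pos": [0,0,5],"yaw": 0},{"delta_pos": [0,0,5],"yaw": 0}]'

```text
time: 7.5
ee_pos: [0.5374, 0.2405, 0.1036]
ee_rot: [-2.068, -2.36, 0.009]
contact_force: [-0.4, -0.9, 0.7]
gripper_width: 0.649
```

```bash
python3 -c "
from h import *
for i in range(2):
  b=viewer.capture('side');C=cloud(b)
  k=(abs(C[...,0]-.545)<.06)&(abs(C[...,1]-.13)<.04)&(C[...,2]>.07)&(C[...,2]<.12);print(np.median(C[k][:,2]))
go(.537,.241,.105,97.7)"
```

```text
0.09532676050351441
0.09545661151873464
t 7.6 pos [0.5374 0.2405 0.1038] toolx 97.5 q [-0.33  0.62 -0.28  2.    0.3   0.56 -0.68] w 0.652 F [ 0.5 -0.3 -0.1]
 -> delta [ 0.5 -0.4 -1.2] yaw -0.2 or other
```

The tray has sunk about 6 mm and the tool force is near zero, so the tray carries the lemon. Releasing.

Emit:
step_arm --moves '[{"delta_pos": [0,0,0],"yaw": 0},{"delta_pos": [0,0,0],"yaw": 0},{"delta_pos": [0,0,0],"yaw": 0},{"delta_pos": [0,0,0],"yaw": 0}]' --hand 0.25

```text
time: 8.0
ee_pos: [0.5374, 0.2406, 0.1038]
ee_rot: [-2.068, -2.36, 0.009]
contact_force: [-0.0, -0.4, 0.6]
gripper_width: 0.754
```

Emit:
step_arm --moves '[{"delta_pos": [0,0,0],"yaw": 0},{"delta_pos": [0,0,0],"yaw": 0},{"delta_pos": [0,0,0],"yaw": 0},{"delta_pos": [0,0,-10],"yaw": 0},{"delta_pos": [0,0,-30],"yaw": 0},{"delta_pos": [0,0,-60],"yaw": 0},{"delta_pos": [0,0,-95],"yaw": 0},{"delta_pos": [0,0,-115],"yaw": 0}]' --hand 0

```text
time: 8.8
ee_pos: [0.5387, 0.2413, 0.222]
ee_rot: [-2.068, -2.361, 0.004]
contact_force: [0.8, -0.4, -0.9]
gripper_width: 0.999
```

```bash
python3 -c "
from h import *
p=viewer.capture('wrist')
print(fit([p],(.537,.241),.12)); save(p,'w2.png')
go(.5851,-.314,.2,14.4)"
```

```text
(array([0.5368, 0.2413]), np.float64(96.3), np.float64(0.1234), 4399, np.float64(0.0008))
t 8.85 pos [0.5397 0.2418 0.2245] toolx 97.5 q [-0.27  0.47 -0.35  1.9   0.21  0.81 -0.6 ] w 1.0 F [0.8 0.1 1.9]
 -> delta [-557.   -28.    23.8] yaw 83.1 or other
```

View pics/w2.png

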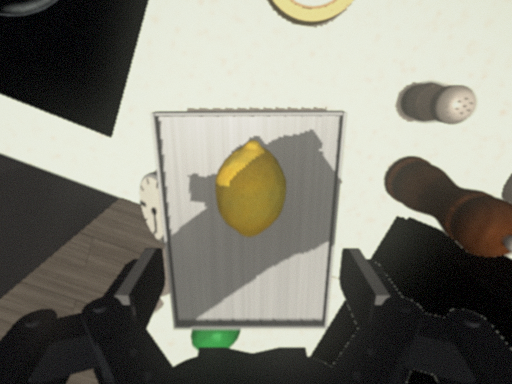

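The lemon lies at (251,187), well inside the tray's far half and released; z and pose agree. Now lemon C, going by the clear way away from the oven.

Emit:
step_arm --moves '[{"delta_pos": [-40,-11,0],"yaw": 5},{"delta_pos": [-80,-22,0],"yaw": 10},{"delta_pos": [-120,-33,0],"yaw": 16},{"delta_pos": [-160,-44,0],"yaw": 22},{"delta_pos": [-200,-56,0],"yaw": 28},{"delta_pos": [-240,-67,0],"yaw": 34},{"delta_pos": [-280,-78,0],"yaw": 40},{"delta_pos": [-313,-87,0],"yaw": 46}]'

```text
time: 9.65
ee_pos: [0.4939, -0.0822, 0.2248]
ee_rot: [-2.832, -1.358, -0.0]
contact_force: [-0.1, -0.9, -0.4]
gripper_width: 1.004
```

```bash
python3 -c "
from h import *
go(.5851,-.314,.16,14.4)"
```

```text
t 9.65 pos [ 0.4939 -0.0822  0.2248] toolx 51.2 q [ 0.14  0.34 -0.11  2.11  0.06  0.69 -0.69] w 1.004 F [-0.1 -0.9 -0.4]
 -> delta [-123.7  216.3   64.5] yaw 36.8 or other
```

Emit:
step_arm --moves '[{"delta_pos": [-21,36,0],"yaw": 6},{"delta_pos": [-42,72,10],"yaw": 12},{"delta_pos": [-63,108,25],"yaw": 18},{"delta_pos": [-84,144,40],"yaw": 24},{"delta_pos": [-105,180,50],"yaw": 30},{"delta_pos": [-120,208,60],"yaw": 36},{"delta_pos": [-124,216,64],"yaw": 37},{"delta_pos": [-124,216,64],"yaw": 37}]'

```text
time: 10.45
ee_pos: [0.5844, -0.3149, 0.1599]
ee_rot: [-3.116, -0.388, 0.002]
contact_force: [-0.4, 0.3, -0.5]
gripper_width: 1.0
```

```bash
python3 look.py .5851 -.314 .5851 -.314 .009 14.4 w3.png
```

```text
4397 z [0.033 0.244]
fit (array([ 0.5828, -0.315 ]), np.float64(15.5), np.float64(0.0286), 3322, np.float64(0.0008))
rect ((586.7393188476562, -310.61328125), (129.47836303710938, 73.45023345947266), 80.642822265625)
t 10.5 pos [ 0.5843 -0.3134  0.1604] toolx 14.3 q [ 0.35  0.6   0.08  1.81 -0.07  0.73 -0.84] w 1.001 F [ 0.6 -0.2 -0.5]
 -> delta [  0.7   1.1 151.4] yaw -0.1 or other
```

Emit:
step_arm --moves '[{"delta_pos": [-2,1,40],"yaw": -1},{"delta_pos": [-2,1,80],"yaw": -1},{"delta_pos": [-2,1,110],"yaw": -1},{"delta_pos": [-2,1,130],"yaw": -1},{"delta_pos": [-2,1,144],"yaw": -1},{"delta_pos": [-2,1,151],"yaw": -1},{"delta_pos": [-2,1,151],"yaw": -1},{"delta_pos": [-2,1,151],"yaw": -1}]'

```text
time: 11.3
ee_pos: [0.583, -0.3145, 0.0104]
ee_rot: [-3.112, -0.419, -0.001]
contact_force: [-0.2, 0.7, 0.7]
gripper_width: 1.0
```

Emit:
step_arm --moves '[{"delta_pos": [0,0,0],"yaw": 0},{"delta_pos": [0,0,0],"yaw": 0},{"delta_pos": [0,0,0],"yaw": 0},{"delta_pos": [0,0,0],"yaw": 0},{"delta_pos": [0,0,0],"yaw": 0},{"delta_pos": [0,0,0],"yaw": 0},{"delta_pos": [0,0,0],"yaw": 0},{"delta_pos": [0,0,0],"yaw": 0}]' --hand 1 --force 25

```text
time: 12.1
ee_pos: [0.5837, -0.3149, 0.0119]
ee_rot: [-3.113, -0.419, -0.003]
contact_force: [-1.5, 0.4, 8.9]
gripper_width: 0.642
```

Emit:
step_arm --moves '[{"delta_pos": [0,0,-15],"yaw": 0},{"delta_pos": [0,0,-40],"yaw": 0},{"delta_pos": [0,0,-80],"yaw": 0},{"delta_pos": [0,0,-120],"yaw": 0},{"delta_pos": [0,0,-160],"yaw": 0},{"delta_pos": [0,0,-200],"yaw": 0},{"delta_pos": [0,0,-215],"yaw": 0},{"delta_pos": [0,0,-215],"yaw": 0}]'

```text
time: 12.9
ee_pos: [0.5841, -0.3156, 0.2301]
ee_rot: [3.111, 0.419, 0.01]
contact_force: [0.3, 0.3, -2.3]
gripper_width: 0.646
```

```bash
python3 -c "
from h import *
go(.495,-.08,.235,56)"
```

```text
t 12.9 pos [ 0.5841 -0.3156  0.2301] toolx 15.3 q [ 0.35  0.52  0.09  1.76 -0.06  0.85 -0.83] w 0.646 F [ 0.3  0.3 -2.3]
 -> delta [ -23.6 -250.7   -5.8] yaw -40.7 or other
```

Emit:
step_arm --moves '[{"delta_pos": [-3,-30,-5],"yaw": -5},{"delta_pos": [-6,-64,-5],"yaw": -10},{"delta_pos": [-10,-99,-5],"yaw": -15},{"delta_pos": [-13,-133,-5],"yaw": -20},{"delta_pos": [-16,-167,-5],"yaw": -25},{"delta_pos": [-19,-200,-5],"yaw": -30},{"delta_pos": [-22,-230,-5],"yaw": -36},{"delta_pos": [-24,-251,-5],"yaw": -41}]'

```text
time: 13.7
ee_pos: [0.4925, -0.0777, 0.2326]
ee_rot: [2.763, 1.49, 0.004]
contact_force: [0.1, -0.0, -1.1]
gripper_width: 0.646
```

```bash
python3 -c "
from h import *
go(.549,.143,.235,97.7)"
```

```text
t 13.7 pos [ 0.4925 -0.0777  0.2326] toolx 56.7 q [ 0.14  0.33 -0.13  2.1   0.07  0.71 -0.61] w 0.646 F [ 0.1 -0.  -1.1]
 -> delta [215.5 -74.   -2.3] yaw -41.0 or other
```

Emit:
step_arm --moves '[{"delta_pos": [27,-9,-2],"yaw": -5},{"delta_pos": [57,-20,-2],"yaw": -11},{"delta_pos": [90,-31,-2],"yaw": -17},{"delta_pos": [125,-43,-2],"yaw": -23},{"delta_pos": [160,-55,-2],"yaw": -29},{"delta_pos": [190,-65,-2],"yaw": -35},{"delta_pos": [210,-72,-2],"yaw": -41},{"delta_pos": [215,-74,-2],"yaw": -41}]'

```text
time: 14.5
ee_pos: [0.548, 0.1452, 0.2329]
ee_rot: [-2.061, -2.371, -0.001]
contact_force: [-0.2, -0.2, -1.9]
gripper_width: 0.647
```

Emit:
step_arm --moves '[{"delta_pos": [0,0,0],"yaw": 0},{"delta_pos": [0,0,0],"yaw": 0},{"delta_pos": [0,0,0],"yaw": 0}]'

```text
time: 14.8
ee_pos: [0.5476, 0.1437, 0.2324]
ee_rot: [-2.064, -2.368, 0.001]
contact_force: [0.3, 0.1, -1.5]
gripper_width: 0.647
```

```bash
python3 -c "
from h import *
b=viewer.capture('wrist');print(fit([b],(.537,.241),.12,r=.055))
go(.549,.143,.112,97.7)"
```

```text
(array([0.5367, 0.2425]), np.float64(96.0), np.float64(0.1233), 5714, np.float64(0.0008))
t 14.85 pos [0.5478 0.1438 0.2327] toolx 97.8 q [-0.11  0.43 -0.34  1.95  0.2   0.8  -0.42] w 0.641 F [ 0.1 -0.1 -1.3]
 -> delta [ -1.    1.1 120.7] yaw 0.1 or other
```

Emit:
step_arm --moves '[{"delta_pos": [-1,1,25],"yaw": 0},{"delta_pos": [-1,1,55],"yaw": 0},{"delta_pos": [-1,1,80],"yaw": 0},{"delta_pos": [-1,1,98],"yaw": 0},{"delta_pos": [-1,1,112],"yaw": 0},{"delta_pos": [-1,1,120],"yaw": 0},{"delta_pos": [-1,1,122],"yaw": 0},{"delta_pos": [-1,1,123],"yaw": 0}]'

```text
time: 15.65
ee_pos: [0.5492, 0.143, 0.11]
ee_rot: [2.064, 2.368, 0.001]
contact_force: [0.3, -0.3, -0.7]
gripper_width: 0.644
```

Emit:
step_arm --moves '[{"delta_pos": [0,0,2],"yaw": 0},{"delta_pos": [0,0,4],"yaw": 0},{"delta_pos": [0,0,6],"yaw": 0},{"delta_pos": [0,0,8],"yaw": 0},{"delta_pos": [0,0,8],"yaw": 0}]'

```text
time: 16.15
ee_pos: [0.5493, 0.143, 0.1019]
ee_rot: [2.064, 2.368, 0.001]
contact_force: [1.7, 0.5, -0.9]
gripper_width: 0.646
```

```bash
python3 -c "
from h import *
b=viewer.capture('wrist');print(fit([b],(.537,.241),.12,r=.055))
go(.549,.143,.101,97.7)"
```

```text
(array([0.5369, 0.2439]), np.float64(93.9), np.float64(0.1186), 17317, np.float64(0.0006))
t 16.2 pos [0.5493 0.143  0.102 ] toolx 97.8 q [-0.17  0.6  -0.26  2.06  0.3   0.52 -0.52] w 0.647 F [1.1 0.4 0.5]
 -> delta [ 0.  -0.3  1. ] yaw 0.1 or other
```

Emit:
step_arm --moves '[{"delta_pos": [0,0,1],"yaw": 0},{"delta_pos": [0,0,1],"yaw": 0}]'

```text
time: 16.4
ee_pos: [0.5494, 0.143, 0.101]
ee_rot: [2.064, 2.368, 0.001]
contact_force: [0.1, 0.6, 0.1]
gripper_width: 0.644
```

Emit:
step_arm --moves '[{"delta_pos": [0,0,1],"yaw": 0},{"delta_pos": [0,0,1],"yaw": 0},{"delta_pos": [0,0,1],"yaw": 0},{"delta_pos": [0,0,1],"yaw": 0}]' --hand 0.25

```text
time: 16.8
ee_pos: [0.5493, 0.143, 0.1]
ee_rot: [2.064, 2.368, 0.001]
contact_force: [-0.8, 1.1, 0.3]
gripper_width: 0.75
```

Emit:
step_arm --moves '[{"delta_pos": [0,0,0],"yaw": 0},{"delta_pos": [0,0,0],"yaw": 0},{"delta_pos": [0,0,0],"yaw": 0},{"delta_pos": [0,0,-10],"yaw": 0},{"delta_pos": [0,0,-30],"yaw": 0},{"delta_pos": [0,0,-60],"yaw": 0},{"delta_pos": [0,0,-95],"yaw": 0},{"delta_pos": [0,0,-125],"yaw": 0}]' --hand 0

```text
time: 17.6
ee_pos: [0.5492, 0.1431, 0.2274]
ee_rot: [2.064, 2.368, 0.002]
contact_force: [1.7, 1.2, -0.3]
gripper_width: 1.0
```

```bash
python3 -c "
from h import *
p=viewer.capture('wrist');a=viewer.capture('top');b=viewer.capture('side')
print(fit([p],(.537,.241),.12,r=.05),fit([p],(.549,.143),.12,r=.05))
A=[cv2.resize(x,(400,300)) for x in(p['img'],a['img'][180:210,128:168],b['img'][90:165,230:330],a['img'][95:245,100:300])]
cv2.imwrite('pics/end.png',np.vstack([np.hstack(A[:2]),np.hstack(A[2:])])[...,::-1])
go(.5,-.1,.3,56);print('A',fit([a],(.424,-.119)))"
```

```text
(array([0.5367, 0.2425]), np.float64(95.9), np.float64(0.1174), 5844, np.float64(0.0008)) (array([0.549, 0.143]), np.float64(96.7), np.float64(0.1175), 3987, np.float64(0.0008))
t 17.75 pos [0.5502 0.1433 0.2276] toolx 97.8 q [-0.11  0.43 -0.34  1.95  0.2   0.78 -0.43] w 1.001 F [ 0.3 -0.3 -0.3]
 -> delta [-234.2  -82.4  -73. ] yaw 41.8 or other
A (array([ 0.4233, -0.1191]), np.float64(108.1), np.float64(0.0285), 184, np.float64(0.002))
```

View pics/end.png

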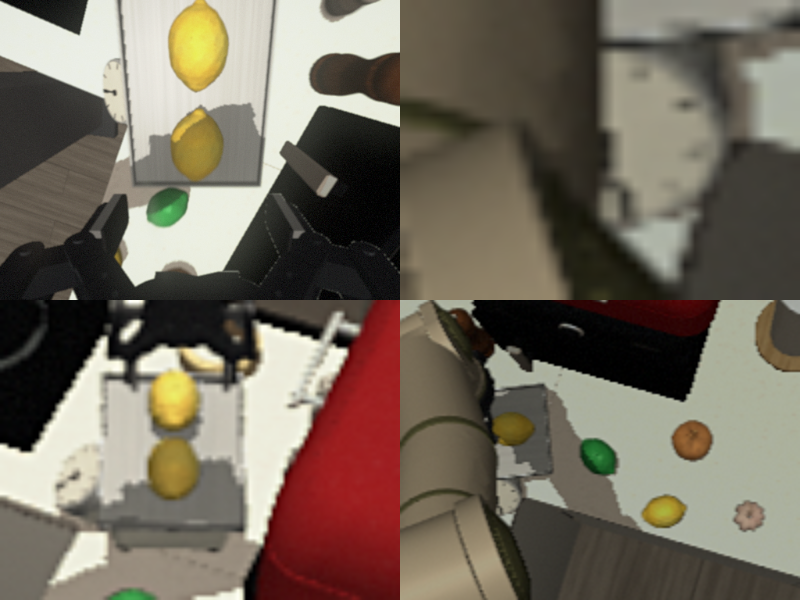

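Both lemons lie well inside the tray, second at wrist panel (197,145) and first at (198,45). Total sink is about 12 mm. I'll retreat and read the dial.

Emit:
step_arm --moves '[{"delta_pos": [0,0,-35],"yaw": 0},{"delta_pos": [0,0,-73],"yaw": 0},{"delta_pos": [-40,-14,-73],"yaw": 7},{"delta_pos": [-80,-28,-73],"yaw": 14},{"delta_pos": [-120,-42,-73],"yaw": 21},{"delta_pos": [-160,-56,-73],"yaw": 28},{"delta_pos": [-200,-70,-73],"yaw": 35},{"delta_pos": [-234,-82,-73],"yaw": 42}]'

```text
time: 18.55
ee_pos: [0.499, -0.102, 0.2993]
ee_rot: [2.78, 1.462, 0.005]
contact_force: [-0.2, 0.1, -0.9]
gripper_width: 0.999
```

Emit:
step_arm --moves '[{"delta_pos": [-40,20,0],"yaw": 0},{"delta_pos": [-80,40,0],"yaw": 0},{"delta_pos": [-120,60,0],"yaw": 0},{"delta_pos": [-160,80,0],"yaw": 0},{"delta_pos": [-160,80,0],"yaw": 0},{"delta_pos": [-160,80,0],"yaw": 0}]'

```text
time: 19.15
ee_pos: [0.4733, -0.2798, 0.298]
ee_rot: [-2.782, -1.458, -0.004]
contact_force: [0.1, -0.0, 0.4]
gripper_width: 1.0
```

```bash
python3 -c "
from h import *
a=viewer.capture('top');b=viewer.capture('side')
A=[cv2.resize(x,(400,400),interpolation=cv2.INTER_CUBIC) for x in(a['img'][175:211,130:166],b['img'][115:155,230:270])]
cv2.imwrite('pics/dial.png',np.hstack(A)[...,::-1])
print(fit([a,b],(.537,.241),.12,r=.05),fit([a,b],(.549,.143),.12,r=.05),fit([a],(.424,-.119)))
s=read_state();print(s['time'],s['ee_pos'],np.abs(s['dq']).max())"
```

```text
(array([0.5376, 0.2414]), np.float64(104.9), np.float64(0.1176), 309, np.float64(0.0023)) (array([0.5501, 0.1429]), np.float64(101.4), np.float64(0.1173), 321, np.float64(0.0022)) (array([ 0.4225, -0.1195]), np.float64(94.4), np.float64(0.0281), 151, np.float64(0.002))
19.25 [ 0.47415908 -0.27792122  0.29838457] 0.012242462004646047
```

View pics/dial.png

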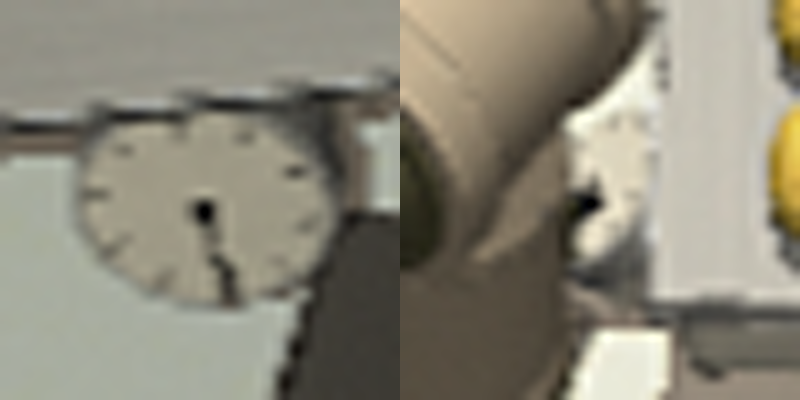

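In the top view the pointer runs from the hub at (203,210) to the bold bottom mark at about (228,292), opposite the top tick at (183,130). That reads 250 g, and the third lemon hasn't moved.

```bash
python3 -c "
from h import *
print(job.close_job())"
```

```text
the job is handed in; nothing more can be done
None
```

I set two yellow lemons, (0.457, -0.410) and (0.583, -0.315), on the scale tray one at a time. Each was lowered until the tray carried its weight, then released. I handed the job in at about 19 s, with the arm clear of everything.

- **Weight:** the pointer lies on the bold 250 g mark, as far as a small, blurry crop of the dial can show. The tray sank about 12 mm in all, which fits two lemons.
- **Placement:** both lemons lie fully inside the tray, about 98 mm apart.
- **Third lemon:** it was left alone. Its position reads within 2 mm of the start.
- **Where checks disagreed:**
  - The long-axis angles fitted from the distant cameras scattered by tens of degrees, so I took the grasp angles from the wrist camera.
  - Each grip pressed down on the worktop with about 7–9 N as the fingers closed, well under the limits.

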